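Snap the sleeve clip shut with pliers

TASK

Close the open yellow snap clip around the clear magnet sleeve: pick up the red-handled pliers, pinch the two ears of the clip between the jaws and squeeze until the clip clicks shut, without crushing it. Keep the gripper's fingers off the sleeve stand and clip and leave the other magnets and the brass bob alone; then lay the pliers gently flat on the cork mat and let go.

Things in the scene. Friction and masses are not known exactly. Their poses are not given: they have to be found in the camera images.
- pliers_grip (a point): Where to grip the red-handled pliers across their handles: on the centre line, 12 mm above the underside (half-way up). x points to the jaws, z up, y across the handles, which measure here 64 mm over the outside when released, 60 when lightly held, about 40 when the clip has shut. Pivot 60 mm ahead (+x), handle ends 55 mm behind. Stop the fingers at about 60 mm to carry them.
- pliers: The pliers, 24 mm thick, 190 mm long, 220 g, lying flat; origin on the pivot axis at the underside, x along the centre line to the jaws, z up. A spring holds the handles apart with about 14 N, 18 N when squeezed; of what more is put on the handles the jaws pass on 1.05 times. Gripped much harder, the jaws close at once. Held at the grip point they stay level and centred on the fingers.
- clip_ears (a point): Midway between the two yellow clip ears, 52 mm above the counter. The ears jut from the sleeve side by side, level, along this point's -x: 24 mm long and 18 mm tall (this point at the middle), 4 mm thick, 21 mm over their outsides (along y) when open, 11 shut. Sleeve axis 34 mm away along +x. The pliers come with jaws pointing along +x here, one outside each ear.
- clip_right: The clip half on the -y side of clip_ears, otherwise like clip_left.
- stand: Dark steel base 90 x 80 x 14 mm, screwed to the counter, carrying an upright clear sleeve 32 mm across, its top 82 mm above the counter, full of shiny magnet discs, with the yellow clip round it. Origin at the centre of the underside, z up, ears towards -x.
- mat: Cork mat fixed on the counter, 260 mm (x) by 360 mm (y), 3 mm thick; origin at the centre of its underside. The pliers start on it.
- bar_magnet: Grey bar magnet 80 x 16 x 12 mm, not to be moved; origin at the centre of its underside.
- bob: Brass bob 36 mm across, 44 mm tall, not to be moved; origin at the centre of its underside.
- horseshoe: Rusty iron horseshoe about 75 x 59 x 11 mm, not to be moved; origin on the underside at the middle of its bend.
- pliers_jaw (a point): The pinching point between the jaws, 117 mm ahead of pliers_grip on the same line and at the same height; axes alike. The jaws reach 13 mm beyond it, are 8 mm thick across and 12 mm tall, 35 mm apart when released, 30 when lightly held (handles 60 mm).
- clip (a joint): How far the clip is shut: 0 open, 0.09 rad shut. Sprung: it resists with about 12 N on each ear at first, less the further it goes, nothing at 0.045; past that it clicks shut by itself and stays at 0.09. Both ears move together.
- clip_left: The clip half on the +y side of clip_ears, yellow plastic; origin at its hinge behind the sleeve. An ear is crushed by more than 60 N from the pliers.
Mind the look-alikes: they are no part of the job. Leave any blue look-alike of the pliers alone.

How it is judged:
On the way, in this order (a step that is already met when the one before it is completed fails the run):
1. the pliers are lifted clear of the mat (height (world z) of pliers_grip above 0.035 m), for 0.1 s.
2. the pliers pinch both ears of the clip (contact force between pliers and clip_left above 2 N and contact force between pliers and clip_right above 2 N).
3. the clip stays shut with the pliers off its ears (value of joint clip above 0.08 rad and contact force between pliers and clip_left below 0.5 N and contact force between pliers and clip_right below 0.5 N), for 0.1 s.
At the end, for the whole second after the job is handed in: The clip is shut (joint above 0.08 rad); the pliers lie flat (within 0.12 rad) and still on the mat, their grip point over it and below 22 mm (value of joint clip above 0.08 rad and x of pliers_grip in the frame of mat between -0.13 and 0.13 m and y of pliers_grip in the frame of mat between -0.18 and 0.18 m and height (world z) of pliers_grip below 0.022 m and angle between pliers's own z axis and vertical below 0.12 rad and linear speed of pliers below 0.02 m/s); the robot touches nothing.
It fails at once if an ear of the clip is crushed: over 60 N from the pliers (contact force between pliers and clip_left above 60 N or contact force between pliers and clip_right above 60 N).
It fails at once if the fingers touch the stand, sleeve or clip (contact force between the fingers and stand above 0.5 N).
It fails at once if the pliers are dropped or thrown (faster than 1.2 m/s) (linear speed of pliers above 1.2 m/s).
It fails at once if a bystander is moved more than 20 mm (distance of any of bar_magnet, bob, horseshoe from where it was at the start of the episode above 0.02 m).
It also fails if it takes over 54 s, if anything falls off the work surface, if the arm or the gripper's body presses on something with over 40 N, if the wrist force passes 120 N, or if a joint passes its speed limit or range.

ROBOT

A 6-joint arm with a two-finger parallel gripper is mounted at the origin on the work surface. World frame = base frame: x ahead of the robot, y to its left, z up, the work surface at z = 0. Lengths are in m, angles in rad, forces in N, time in s.
With the tool pointing down it reaches from about 0.35 to 0.875 m from the base axis. Payload 4.2 kg.
Tool frame: the origin (TCP) lies between the finger pads; the fingertips stand 8 mm ahead of it and the grasp point (between the pads) lies 11 mm behind it; z points along the fingers, y is the line along which they close (so a half turn about z gives the same grasp; the last joint's range is limited). The gripper opens to 85 mm and grips with 20 to 120 N. Pads are 22 mm wide; open, the fingers measure 114 mm over their backs; the gripper's body (76 mm by 85 mm) begins 54 mm behind the grasp point. The pads swing forward as they close: fully open they stand 13 mm farther back than shut.
Start: joints at [-1.036, 0.385, 0.008, 0, -1.194, -0.259], TCP at [0.17, -0.601, 0.239] pointing down, gripper open.
Joint ranges: [-3.14, 3.14], [-1.21, 2.06], [-1.07, 1.41], [-3.16, 2.05], [-2.99, -0.16], [-3.1, 3.1]. Speed limits (rad/s): [2.79, 2.79, 3.14, 3.14, 3.14, 3.14].

INTERFACE

Orientations are given as a 3x3 rotation matrix whose columns are the frame's x, y, z axes.
In Python, from station import bot, vision gives the robot as it stands.
- The arm moves only by the tool servo_tool, never from a script. Its argument "plan" is a list of rows, each a list of 2 entries, a list of its own where there are three numbers: the shift along the world's x, y, z in cm, then the turn about the world's z in rad. In form: [[[tx, ty, tz], twist], ...]. A call has exactly 8 rows; each row shifts and turns the commanded pose from where the row before left it; what a row does not reach is not made up. A row lasts 1/10 s, in which the tool goes at most 50 mm and 8.59 degrees, less where a joint would pass 70% of its speed; a pose out of reach is approached as far as the arm can. A call with a gripper value outside its range is refused whole. "hand" is the opening, from 0 (shut) to 1 (fully open), set as the call begins (left out, the last holds). The fingers move at their own pace and stop on an object; the grip force is fixed at half the most. Time passes only in rows, so rows that do not move let the fingers close, or fill a call up. It gives the time, the measured TCP pose, the force, the opening and the grip force at its end, in the units of the state.
- bot.read_state(): the state, without advancing time (a new reading comes with each control period).
- vision.grab_frame(name): name is "scene" or "side" or "wrist"; returns a dict with "frame" (400x640x3 uint8, red, green, blue), "fx", "fy", "cx", "cy" (pixels), "position" and "rotation" of the camera in the world. Camera axes: x right, y up, looking along -z (the intrinsics and any distortion apply to the point x, -y, -z); pixel columns grow to the right and rows downward; lengths in m; the calibration is good to about 2 mm. A picture is of the moment at which its call begins. There is no depth.
- bot.hand_in(): hands the job in; it is judged then, once.
The state is a dict: "clock": time; "q": joint angles; "dq": joint speeds; "effort": joint torques, N m; "eef_pos": TCP position; "tool_rot": TCP orientation; "wrist_force": force on the tool from outside, world axes, zero at the start; "moment": the same for the moment, N m; "finger_gap": finger opening in m; "finger_force": force on a finger pad.
Only numpy, scipy, OpenCV 4.12 (cv2) and the standard library are available. Lean on these libraries where they do the work, as an engineer would, in place of code of your own. Each camera call takes 0.05 s, during which the arm holds its last target. There are 200 camera calls.

## Working session

There is one attempt and no reset: what is moved stays moved. The work goes in short steps, Python scripts to look and compute and a tool call to move; the robot and the scene stay as the last step left them, time stands still between calls to the robot, and variables do not carry over. Pictures are saved under pics/ and viewed, at most 10 in all, crops included, and the job is handed in when it is done.

Besides the shell and the picture viewer there is one more tool, called as a command line: name --argument value ..., lists and objects as JSON in quotes. servo_tool: Moves the arm, as the interface text tells. Its arguments: {"type":"object","properties":{"plan":{"type":"array"},"hand":{"type":"number"}},"required":["plan"]}

```bash
mkdir -p pics; cat > h.py <<'E'
import numpy as np, cv2
from station import bot, vision
def shot(n,f,crop=None,s=1):
    d=vision.grab_frame(n); im=d["frame"][:,:,::-1].copy()
    np.save(f"pics/{f}.npy",np.array({k:d[k] for k in d if k!="frame"},dtype=object),allow_pickle=True)
    cv2.imwrite(f"pics/{f}_raw.png",im)
    if crop: x0,y0,x1,y1=crop; im=im[y0:y1,x0:x1]
    if s!=1: im=cv2.resize(im,None,fx=s,fy=s,interpolation=cv2.INTER_CUBIC)
    cv2.imwrite(f"pics/{f}.png",im); return d
def cam(f): return np.load(f"pics/{f}.npy",allow_pickle=True).item()
def at(d,u,v,z):
    r=np.array([(u-d["cx"])/d["fx"],-(v-d["cy"])/d["fy"],-1.]); r=np.array(d["rotation"])@r
    p=np.array(d["position"]); return p+r*(z-p[2])/r[2]
def px(d,P):
    c=np.array(d["rotation"]).T@(np.array(P)-d["position"]); return d["cx"]-d["fx"]*c[0]/c[2], d["cy"]+d["fy"]*c[1]/c[2]
E
python3 - <<'E'
from h import *
for n in("scene","side"):
    d=shot(n,n+"0",s=1.25); print({k:np.round(d[k],3).tolist() for k in d if k not in("frame",)})
s=bot.read_state();print(s["clock"],s["finger_gap"],np.round(s["tool_rot"],3).tolist())
E
```

```text
{'fx': 407.195, 'fy': 407.195, 'cx': 316.055, 'cy': 197.074, 'position': [1.32, 0.513, 0.857], 'rotation': [[-0.413, -0.611, 0.675], [0.911, -0.264, 0.318], [-0.016, 0.746, 0.665]]}
{'fx': 361.632, 'fy': 361.632, 'cx': 328.054, 'cy': 196.392, 'position': [0.371, 0.889, 0.853], 'rotation': [[-0.975, 0.16, -0.153], [-0.221, -0.709, 0.669], [-0.001, 0.686, 0.727]]}
0.1 0.08555167785799743 [[-0.962, -0.272, -0.001], [-0.272, 0.962, 0.002], [0.0, 0.002, -1.0]]
```

View pics/scene0.png

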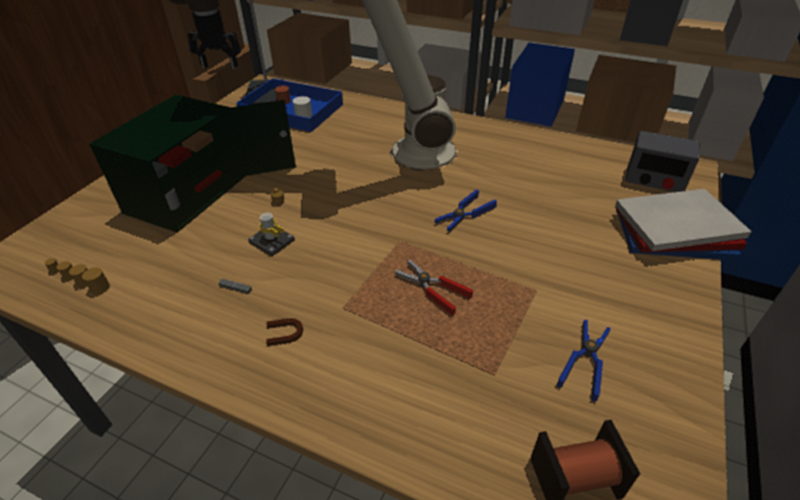

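View pics/side0.png

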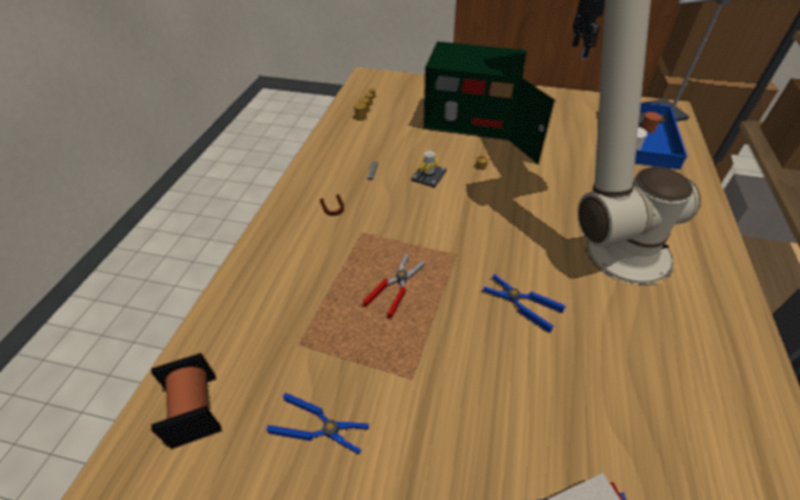

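Candidates in the scene picture are the red pliers on the mat at (425,280), and the blue look-alikes at (465,212) and (590,350). I choose the red ones, on the mat. The clip and stand are at (270,235), the bob (277,197), the bar magnet (235,286) and the horseshoe (285,330). The side picture shows the same layout: pliers (398,283), stand (429,172). Next is one composite close crop.

```bash
python3 - <<'E'
import cv2,numpy as np
def c(f,x,y,w,h,s): 
    im=cv2.imread(f"pics/{f}_raw.png")[y:y+h,x:x+w]; return cv2.resize(im,None,fx=s,fy=s,interpolation=cv2.INTER_CUBIC)
a=np.hstack([c("scene0",310,200,80,60,5),c("scene0",190,160,50,50*60//80+1,8)[:300]])
b=np.hstack([c("side0",285,200,80,60,5),c("side0",320,115,50,38,8)[:300]])
cv2.imwrite("pics/comp.png",np.vstack([a,b]))
E
```

```text
(no output)
```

View pics/comp.png

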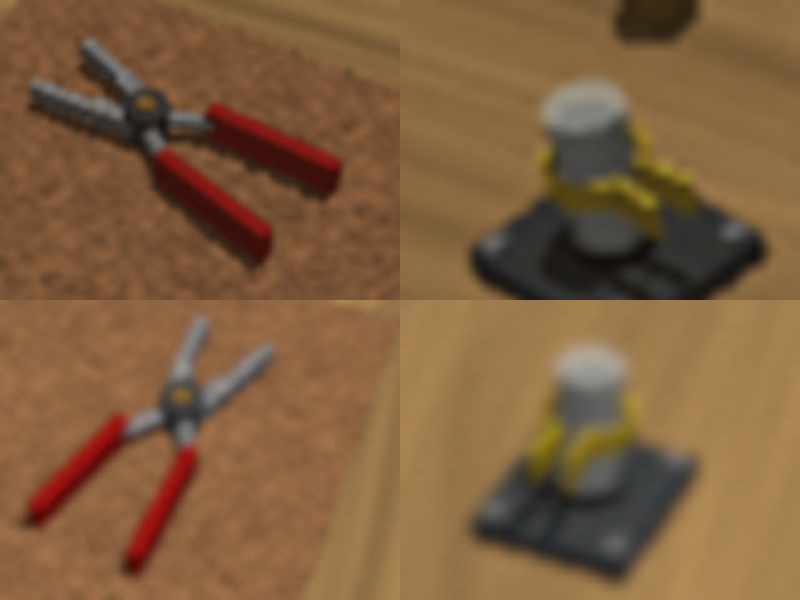

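The composite shows the red pliers (two red handles, steel jaws) pivoting at scene (339,221) and side (321,219). The clip's ears jut toward the camera. The sleeve top is at scene (213,173) and side (344,123). The next step converts these pixels to positions.

```bash
python3 - <<'E'
from h import *
A,B=cam("scene0"),cam("side0")
S=lambda x,y:(310+x/5,200+y/5); T=lambda x,y:(285+x/5,200+(y-300)/5)
U=lambda x,y:(190+(x-400)/8,160+y/8); V=lambda x,y:(320+(x-400)/8,115+(y-300)/8)
def p(n,d,uv,z): print(n,np.round(at(d,*uv,z)*1000).astype(int))
for n,d,F,pts in(("A",A,S,[(147,103,30),(88,42,20),(37,90,20),(338,165,26),(268,232,26)]),("B",B,T,[(182,397,30),(203,320,20),(270,350,20),(35,512,26),(133,560,26)])):
    for x,y,z in pts:p(n,d,F(x,y),z/1000)
for n,d,F,pts in(("A",A,U,[(586,105,82),(690,188,61),(655,208,61),(475,245,14),(765,242,14)]),("B",B,V,[(593,367,82),(535,460,61),(573,468,61),(475,520,14),(695,460,14),(620,575,14)])):
    for x,y,z in pts:p(n+"s",d,F(x,y),z/1000)
E
```

```text
A [546 221  30]
A [502 166  20]
A [552 155  20]
A [545 335  26]
A [607 316  26]
B [543 227  30]
B [546 156  20]
B [501 171  20]
B [604 323  26]
B [542 342  26]
As [ 557 -194   82]
As [ 564 -146   61]
As [ 579 -152   61]
As [ 583 -244   14]
As [ 536 -139   14]
Bs [ 557 -188   82]
Bs [ 574 -142   61]
Bs [ 556 -140   61]
Bs [ 604 -153   14]
Bs [ 512 -220   14]
Bs [ 530 -128   14]
```

```bash
python3 - <<'E'
from h import *
A,B=cam("scene0"),cam("side0")
for n,d,u,v,z in [("doorbot",B,541,160,0),("doorbotA",A,293,168,0),("boxL",B,428,128,0),("boxR",B,527,142,0),("boxA",A,215,215,0),("boxAl",A,105,215,0),("bob",B,481,164,.02),("bobA",A,277,198,.02),("mat",B,362,234,.003),("mat",B,455,254,.003),("mat",B,412,376,.003),("mat",B,302,346,.003)]: print(n,np.round(at(d,u*.8,v*.8,z)*1000))
E
```

```text
doorbot [ 229. -349.   -0.]
doorbotA [ 244. -335.    0.]
boxL [ 613. -451.    0.]
boxR [ 277. -440.    0.]
boxA [ 528. -404.    0.]
boxAl [ 649. -685.    0.]
bob [ 411. -259.   20.]
bobA [ 416. -272.   20.]
mat [683.  94.   3.]
mat [432. 110.   3.]
mat [465. 461.   3.]
mat [710. 446.   3.]
```

servo_tool --plan '[[[0,0,4],0],[[0,0,4],0],[[0,0,4],0],[[0,0,4],0],[[1.5,3.5,0],0.125],[[1.5,3.5,0],0.125],[[1.8,4.2,0],0.125],[[1.8,4.2,0],0.125]]' --hand 1

```text
clock: 0.9
eef_pos: [0.2364, -0.4458, 0.3985]
tool_rot: [[-0.711, -0.703, -0.001], [-0.703, 0.711, 0.001], [-0.0, 0.001, -1.0]]
wrist_force: [1.0, 0.0, 0.8]
finger_gap: 0.0853
finger_force: 0.0
```

servo_tool --plan '[[[1.8,4.2,0],0.125],[[1.8,4.2,0],0.125],[[1.8,4.2,0],0.125],[[1.8,4.2,0],0.125],[[1.8,4.2,0],0],[[1.8,4.2,0],0],[[1.8,4.2,0],0],[[1.8,4.2,0],0]]'

```text
clock: 1.7
eef_pos: [0.3801, -0.1095, 0.3993]
tool_rot: [[-0.29, -0.957, 0.0], [-0.957, 0.29, 0.0], [-0.0, -0.0, -1.0]]
wrist_force: [1.7, -0.2, -0.4]
finger_gap: 0.0855
finger_force: 0.0
```

servo_tool --plan '[[[2,4,-2],0],[[2,4,-2],0],[[2,4,-2],0],[[2,4,-2],0],[[2,4,-2],0],[[2,4,-2],0],[[1.5,4,-2],0],[[1,4,-2],0]]'

```text
clock: 2.5
eef_pos: [0.5256, 0.2103, 0.2378]
tool_rot: [[-0.291, -0.957, -0.001], [-0.957, 0.291, -0.001], [0.001, 0.001, -1.0]]
wrist_force: [0.4, -0.0, 0.3]
finger_gap: 0.0854
finger_force: 0.0
```

servo_tool --plan '[[[0.9,1.8,-2],0],[[0.9,1.8,-2],0],[[0.9,1.8,-2],0],[[0.9,1.7,-2],0],[[0,0,0],0],[[0,0,0],0],[[0,0,0],0],[[0,0,0],0]]'

```text
clock: 3.3
eef_pos: [0.5614, 0.2793, 0.1608]
tool_rot: [[-0.291, -0.957, 0.002], [-0.957, 0.291, 0.001], [-0.002, -0.001, -1.0]]
wrist_force: [-0.0, 0.3, -0.1]
finger_gap: 0.0856
finger_force: 0.0
```

```bash
python3 - <<'E'
from h import *
d=shot("wrist","w1",s=1.25); print({k:np.round(d[k],3).tolist() for k in d if k!="frame"}); print(bot.read_state()["eef_pos"])
E
```

```text
{'fx': 328.779, 'fy': 328.779, 'cx': 318.031, 'cy': 193.046, 'position': [0.54, 0.207, 0.295], 'rotation': [[-0.956, -0.278, -0.088], [0.292, -0.913, -0.283], [-0.002, -0.297, 0.955]]}
[0.56138293 0.27927514 0.16066367]
```

View pics/w1.png

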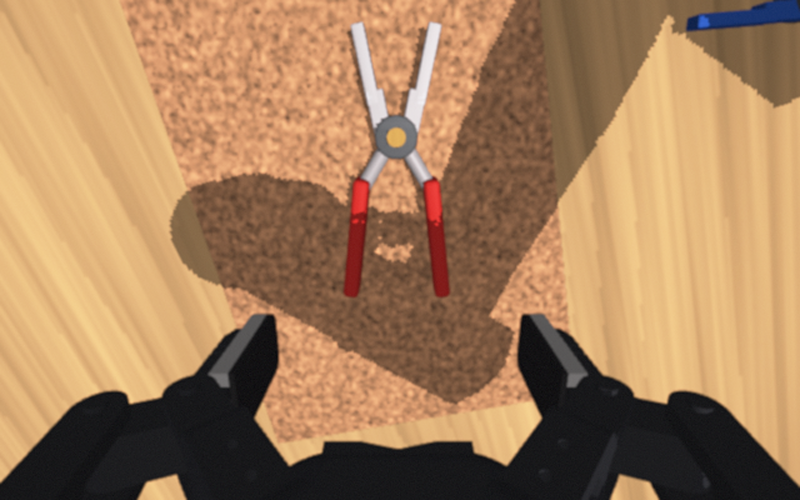

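The wrist view shows the pliers almost aligned with the tool: pivot (396,137), jaw tips (357,25) and (434,25), handle ends (351,293) and (442,293).

```bash
python3 - <<'E'
from h import *
d=cam("w1"); g=lambda u,v,z:at(d,u/1.25,v/1.25,z)[:2]
pv=g(396,137,.029); j=(g(357,25,.021)+g(434,25,.021))/2; h=(g(351,292,.02)+g(442,292,.02))/2
print(pv,j,h,np.linalg.norm(g(357,25,.021)-g(434,25,.021)))
u=(j-h)/np.linalg.norm(j-h); print(u, np.degrees(np.arctan2(u[1],u[0])),np.linalg.norm(j-pv),np.linalg.norm(h-pv)); print("grip",pv-u*.06, j-u*.13, h+u*.055)
E
```

```text
[0.54569389 0.21977998] [0.52700387 0.1576121 ] [0.57770936 0.32532066] 0.04628061141121264
[-0.2894047  -0.95720683] -106.82231991096292 0.06491658050448916 0.11028973168525821
grip [0.56305817 0.27721239] [0.56462648 0.28204899] [0.5617921  0.27267429]
```

servo_tool --plan '[[[0.15,-0.2,-3],0],[[0,0,-3],0],[[0,0,-3],0],[[0,0,-2.5],0],[[0,0,-1.5],0],[[0,0,-1],0],[[0,0,-0.4],0],[[0,0,0],0]]'

```text
clock: 4.15
eef_pos: [0.5629, 0.2777, 0.0157]
tool_rot: [[-0.291, -0.957, 0.0], [-0.957, 0.291, 0.0], [-0.0, -0.0, -1.0]]
wrist_force: [-0.2, 0.4, -0.5]
finger_gap: 0.0854
finger_force: 0.0
```

```bash
python3 - <<'E'
from h import *
d=shot("wrist","w2",s=1.25); print(bot.read_state()["eef_pos"])
P=[.563,.2775,.015]; print(np.array(px(d,P))*1.25)
E
```

```text
[0.56322167 0.27790943 0.01619926]
[400.39590204 327.59686805]
```

View pics/w2.png

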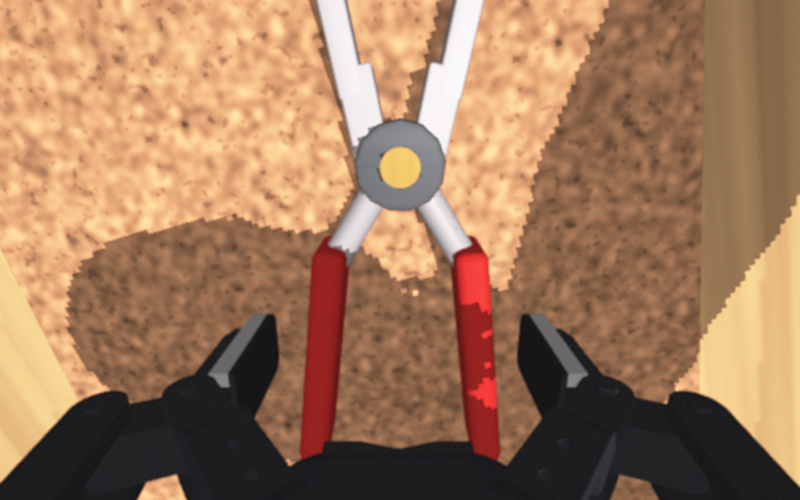

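The pliers sit centred between the fingers, with the pivot at (400,167). I lower slightly and close to 60 mm.

servo_tool --plan '[[[0,0,-0.3],0],[[0,0,0],0],[[0,0,0],0],[[0,0,0],0],[[0,0,0],0],[[0,0,0],0],[[0,0,0],0],[[0,0,0],0]]' --hand 0.7

```text
clock: 5.0
eef_pos: [0.564, 0.2789, 0.0147]
tool_rot: [[-0.29, -0.957, 0.004], [-0.957, 0.29, 0.003], [-0.003, -0.003, -1.0]]
wrist_force: [-0.8, 0.8, 6.0]
finger_gap: 0.06
finger_force: 14.3
```

servo_tool --plan '[[[0,0,0.4],0],[[0,0,0.8],0],[[0,0,1],0],[[0,0,1.5],0],[[0,0,1.5],0],[[0,0,1.5],0],[[0,0,0.5],0],[[0,0,0],0]]'

```text
clock: 5.8
eef_pos: [0.563, 0.2779, 0.0854]
tool_rot: [[-0.291, -0.957, 0.001], [-0.957, 0.291, 0.001], [-0.002, -0.001, -1.0]]
wrist_force: [0.5, 1.3, -1.6]
finger_gap: 0.0599
finger_force: 11.9
```

```bash
python3 - <<'E'
from h import *
d=shot("side","s1",(270,180,370,255),4); shot("wrist","w3"); print(bot.read_state()["finger_gap"])
E
```

```text
0.05978316140060615
```

View pics/s1.png

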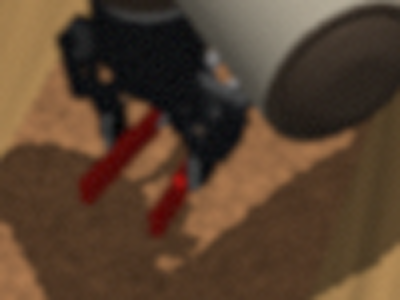

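servo_tool --plan '[[[0.3,-1.5,0],0],[[0.6,-3,0],0],[[0.8,-4.3,0],0],[[0.8,-4.3,0],0],[[0.8,-4.3,0],0],[[0.8,-4,0],0.02],[[0.5,-2.5,0],0.02],[[0.3,-1.5,0],0]]'

```text
clock: 6.7
eef_pos: [0.6111, 0.0206, 0.0834]
tool_rot: [[-0.255, -0.967, -0.002], [-0.967, 0.255, -0.001], [0.001, 0.002, -1.0]]
wrist_force: [-0.1, 0.4, -2.7]
finger_gap: 0.0602
finger_force: 11.9
```

servo_tool --plan '[[[0,0,0],0],[[0,0,0],0],[[0,0,0],0],[[0,0,0],0],[[0,0,0],0],[[0,0,0],0],[[0,0,0],0],[[0,0,0],0]]'

```text
clock: 7.5
eef_pos: [0.6117, 0.0238, 0.0844]
tool_rot: [[-0.252, -0.968, 0.0], [-0.968, 0.252, 0.0], [-0.0, -0.0, -1.0]]
wrist_force: [0.2, -0.4, -1.7]
finger_gap: 0.06
finger_force: 11.9
```

```bash
python3 - <<'E'
from h import *
d=shot("wrist","w4",s=1.25); print(bot.read_state()["eef_pos"],np.round(bot.read_state()["tool_rot"],3).tolist())
s=cam("s1"); 
for z in(.08,.09,.1):
    for l in(-.03,.03): print(z,(np.array(px(s,[.563+.055*.29-.957*l,.278+.055*.957+.29*l,z+.0]))-[270,180])*4)
E
```

```text
[0.61169624 0.02371068 0.08433639] [[-0.252, -0.968, 0.0], [-0.968, 0.252, -0.0], [0.0, -0.0, -1.0]]
0.08 [ 77.83901316 199.78810716]
0.08 [153.34662569 235.20305858]
0.09 [ 76.66013078 190.5619398 ]
0.09 [152.7205476  226.04962847]
0.1 [ 75.4634417  181.19641373]
0.1 [152.08480782 216.75494173]
```

View pics/w4.png

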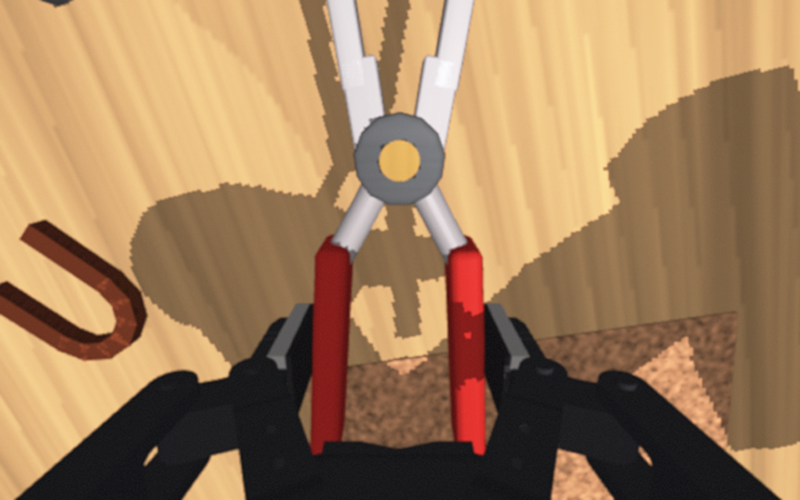

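The wrist view shows the pliers held straight, with the pivot at (399,160). The horseshoe is well clear at left, and the ears are out of view. I rise to look down on the clip.

servo_tool --plan '[[[0,0,1.5],0],[[0,0,3],0],[[0,0,3],0],[[0,0,3],0],[[0,0,1.5],0],[[0,0,0],0],[[0,0,0],0],[[0,0,0],0]]'

```text
clock: 8.35
eef_pos: [0.6107, 0.0235, 0.2025]
tool_rot: [[-0.253, -0.968, -0.003], [-0.968, 0.253, -0.0], [0.001, 0.003, -1.0]]
wrist_force: [1.2, 0.3, -3.6]
finger_gap: 0.06
finger_force: 11.9
```

```bash
python3 - <<'E'
from h import *
d=shot("wrist","w5",(200,0,440,170),3.3); s=bot.read_state(); print(s["eef_pos"],s["finger_gap"],np.round(s["tool_rot"],3).tolist()); print(px(d,[.5655,-.157,.061]),px(d,[.557,-.19,.082]))
E
```

```text
[0.61084484 0.02348401 0.20248344] 0.059944228816825776 [[-0.252, -0.968, -0.003], [-0.968, 0.252, -0.001], [0.001, 0.003, -1.0]]
(np.float64(316.3036005152605), np.float64(-72.65336458064016)) (np.float64(315.9150741780567), np.float64(-155.37995563968698))
```

View pics/w5.png

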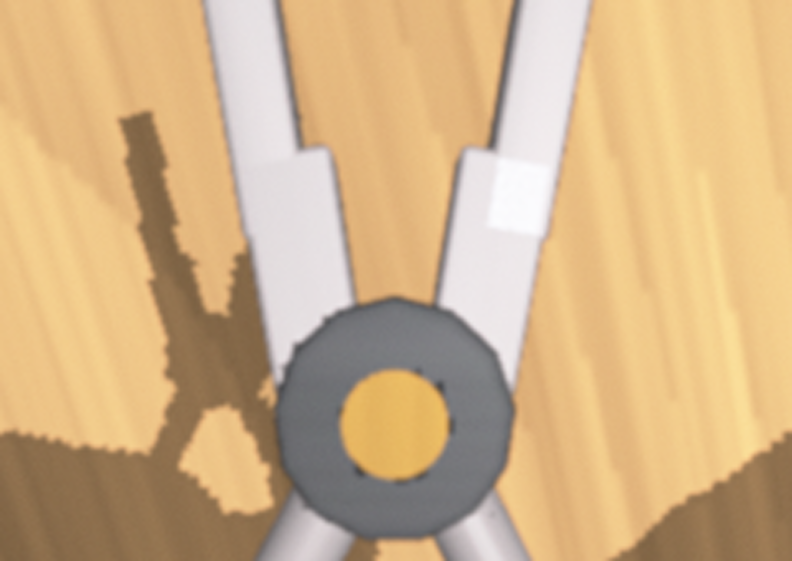

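The pivot is at crop (394,425), with open gap between the jaws but no clip yet. I go about 95 mm forward so the ears appear between the jaws.

servo_tool --plan '[[[-0.2,-0.8,0],0],[[-0.5,-2,0],0],[[-0.6,-2.4,0],0],[[-0.6,-2.4,0],0],[[-0.3,-1.2,0],0],[[-0.2,-0.4,0],0],[[0,0,0],0],[[0,0,0],0]]'

```text
clock: 9.2
eef_pos: [0.588, -0.0679, 0.2042]
tool_rot: [[-0.252, -0.968, 0.0], [-0.968, 0.252, 0.0], [-0.0, -0.0, -1.0]]
wrist_force: [0.1, -0.4, -1.4]
finger_gap: 0.0597
finger_force: 11.9
```

```bash
python3 - <<'E'
from h import *
d=shot("wrist","w6",(240,0,400,100),5); s=bot.read_state(); print(s["eef_pos"],s["finger_gap"],np.round(s["tool_rot"],3).tolist()); print(px(d,[.5655,-.157,.061]),px(d,[.557,-.19,.082]),px(d,[.557,-.19,.014]))
E
```

```text
[ 0.58799394 -0.06765842  0.20425905] 0.060238438900564815 [[-0.251, -0.968, 0.0], [-0.968, 0.251, 0.0], [-0.0, -0.0, -1.0]]
(np.float64(318.5725708483336), np.float64(69.59973947736721)) (np.float64(318.4725658018423), np.float64(15.912378493208479)) (np.float64(318.4144643228503), np.float64(32.499897790416526))
```

View pics/w6.png

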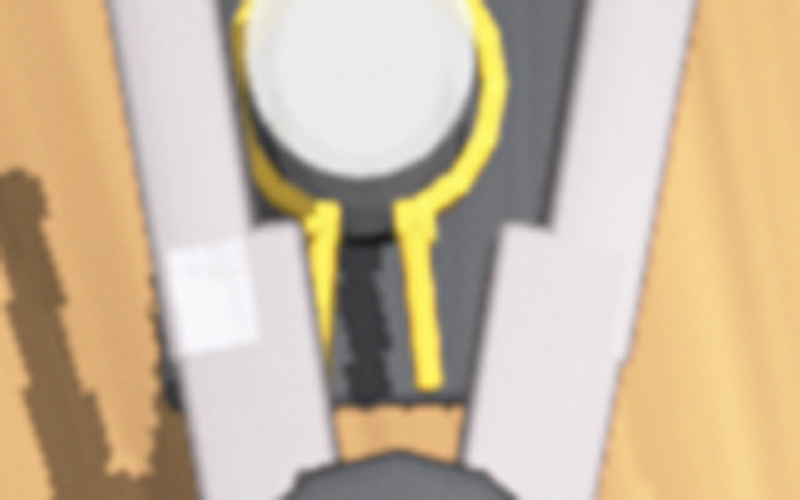

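The ears are clearly visible between the jaws: sleeve top centred at crop (361,64), ears' centre line near column 370, and right ear from row 210 to its tip at row 388. The left ear tip is half hidden by the jaw.

```bash
python3 - <<'E'
from h import *
d=cam("w6"); g=lambda u,v,z:at(d,240+u/5,v/5,z)[:2]*1000
R=np.array([[-.251,-.968],[-.968,.251]]) # tool x,y columns
tcp=np.array([588,-67.7])
for n,u,v,z in[("sleeve",361,64,.082),("ear mid",369.5,299,.061),("ear root",369.5,210,.061),("Rtip",430,388,.061),("Rroot",418,210,.061),("Lroot",328,210,.061),("slot",352,240,.0145),("slot2",372,395,.0145),("pivot",397,520,.218),("baseL",172,405,.014),("baseR",465,403,.014)]:
    p=g(u,v,z); print(n,p.round(1),"tool",(R.T@(p-tcp)).round(1))
E
```

```text
sleeve [ 560.8 -193. ] tool [128.1  -5.1]
ear mid [ 567.2 -164.9] tool [99.3 -4.3]
ear root [ 563.9 -177.3] tool [112.2  -4.2]
Rtip [ 561.3 -149.7] tool [86.1  5.3]
Rroot [ 556.7 -175.4] tool [112.1   3.3]
Lroot [ 570.2 -179. ] tool [112.2 -10.7]
slot [ 567.3 -179.4] tool [113.3  -8. ]
slot2 [ 570.6 -152.7] tool [86.6 -4.5]
pivot [ 570.6 -136.8] tool [71.3 -0.5]
baseL [ 607.3 -160.4] tool [ 84.9 -42. ]
baseR [ 554.1 -146.9] tool [85.2 12.9]
```

servo_tool --plan '[[[0.4,1.3,0],0],[[0.6,1.8,0],0],[[0.6,1.9,-1.2],0],[[0.4,1.3,-3],0],[[0.2,0.5,-3],0],[[0,0,-3],0],[[0,0,-3],0],[[0,0,-1.5],0]]'

```text
clock: 10.05
eef_pos: [0.608, 0.0015, 0.0531]
tool_rot: [[-0.251, -0.968, -0.006], [-0.968, 0.251, -0.001], [0.002, 0.005, -1.0]]
wrist_force: [0.3, 0.1, -1.5]
finger_gap: 0.06
finger_force: 11.9
```

servo_tool --plan '[[[0,0,-0.5],0],[[0,0,0],0],[[0,0,0],0],[[0,0,0],0],[[0,0,0],0],[[0,0,0],0],[[0,0,0],0],[[0,0,0],0]]'

```text
clock: 10.85
eef_pos: [0.6098, -0.0005, 0.0525]
tool_rot: [[-0.252, -0.968, 0.0], [-0.968, 0.252, 0.0], [-0.0, -0.0, -1.0]]
wrist_force: [-0.0, 0.1, -1.9]
finger_gap: 0.0599
finger_force: 11.9
```

servo_tool --plan '[[[-0.1,-0.5,0],0],[[-0.2,-0.7,0],0],[[-0.2,-0.6,0],0],[[0,0,0],0],[[0,0,0],0],[[0,0,0],0],[[0,0,0],0],[[0,0,0],0]]'

```text
clock: 11.65
eef_pos: [0.6048, -0.0182, 0.0523]
tool_rot: [[-0.252, -0.968, 0.0], [-0.968, 0.252, 0.0], [-0.0, -0.0, -1.0]]
wrist_force: [1.0, 0.0, -2.2]
finger_gap: 0.0604
finger_force: 11.9
```

```bash
python3 - <<'E'
from h import *
s=bot.read_state(); R=np.array(s["tool_rot"]); t=np.array(s["eef_pos"]); print(t)
out=[]
for n in("scene","side"):
    d=shot(n,n+"9"); im=cv2.imread(f"pics/{n}9_raw.png"); c=t+R[:,0]*.125; u,v=map(int,px(d,c)); 
    im=cv2.resize(im[v-30:v+30,u-40:u+40],None,fx=5,fy=5,interpolation=cv2.INTER_CUBIC); print(n,u-40,v-30); out.append(im)
    o=np.array([u-40,v-30])
    for k,P in dict(jawtipL=t+R[:,0]*.130-R[:,1]*.015+[0,0,.006],jawtipR=t+R[:,0]*.130+R[:,1]*.015+[0,0,.006]).items(): print(k,((np.array(px(d,P))-o)*5).round())
cv2.imwrite("pics/c9.png",np.hstack(out))
E
```

```text
[ 0.60480055 -0.01815786  0.05229219]
scene 186 158
jawtipL [179. 152.]
jawtipR [216. 127.]
side 296 107
jawtipL [188. 136.]
jawtipR [226. 148.]
```

View pics/c9.png

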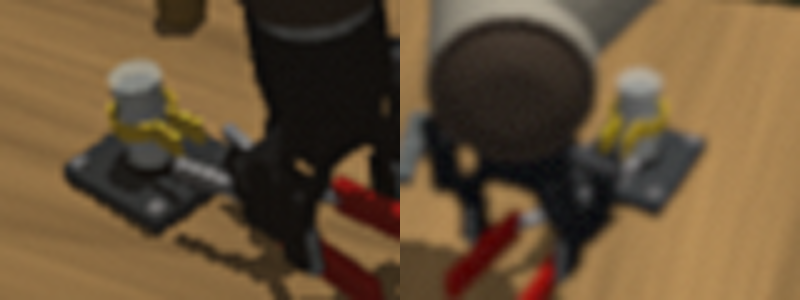

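The composite shows the jaw tips at scene crop (179,163) and (229,128), just short of the ear tips at (177,148) and (203,133). Extending the jaw line lands on the ears' midpoint, so the alignment is good and I advance.

servo_tool --plan '[[[-0.1,-0.3,0],0],[[-0.1,-0.5,0],0],[[-0.15,-0.6,0],0],[[-0.15,-0.6,0],0],[[-0.15,-0.5,0],0],[[-0.1,-0.4,0],0],[[0,0,0],0],[[0,0,0],0]]'

```text
clock: 12.55
eef_pos: [0.5973, -0.0475, 0.0524]
tool_rot: [[-0.253, -0.968, 0.0], [-0.968, 0.253, 0.0], [-0.0, -0.0, -1.0]]
wrist_force: [0.2, -0.5, -2.3]
finger_gap: 0.0602
finger_force: 11.9
```

servo_tool --plan '[[[0,0,0],0],[[0,0,0],0],[[0,0,0],0],[[0,0,0],0],[[0,0,0],0],[[0,0,0],0],[[0,0,0],0],[[0,0,0],0]]' --hand 0.63

```text
clock: 13.35
eef_pos: [0.5973, -0.0473, 0.0523]
tool_rot: [[-0.252, -0.968, 0.0], [-0.968, 0.252, 0.0], [-0.0, -0.0, -1.0]]
wrist_force: [-0.9, -0.1, -1.7]
finger_gap: 0.0537
finger_force: 12.7
```

servo_tool --plan '[[[0,0,0],0],[[0,0,0],0],[[0,0,0],0],[[0,0,0],0],[[0,0,0],0],[[0,0,0],0],[[0,0,0],0],[[0,0,0],0]]' --hand 0.6

```text
clock: 14.15
eef_pos: [0.5976, -0.0471, 0.0524]
tool_rot: [[-0.252, -0.968, 0.001], [-0.968, 0.252, 0.0], [-0.0, -0.001, -1.0]]
wrist_force: [1.8, 4.1, -1.8]
finger_gap: 0.0519
finger_force: 18.1
```

servo_tool --plan '[[[0,0,0],0],[[0,0,0],0],[[0,0,0],0],[[0,0,0],0],[[0,0,0],0],[[0,0,0],0],[[0,0,0],0],[[0,0,0],0]]' --hand 0.57

```text
clock: 14.95
eef_pos: [0.5979, -0.0465, 0.0525]
tool_rot: [[-0.252, -0.968, 0.002], [-0.968, 0.252, 0.001], [-0.001, -0.001, -1.0]]
wrist_force: [1.1, 6.6, -1.3]
finger_gap: 0.0493
finger_force: 22.7
```

servo_tool --plan '[[[0,0,0],0],[[0,0,0],0],[[0,0,0],0],[[0,0,0],0],[[0,0,0],0],[[0,0,0],0],[[0,0,0],0],[[0,0,0],0]]' --hand 0.54

```text
clock: 15.75
eef_pos: [0.5973, -0.0474, 0.0524]
tool_rot: [[-0.252, -0.968, 0.0], [-0.968, 0.252, -0.0], [0.0, -0.0, -1.0]]
wrist_force: [2.5, 4.0, -1.9]
finger_gap: 0.0466
finger_force: 20.2
```

servo_tool --plan '[[[0,0,0],0],[[0,0,0],0],[[0,0,0],0],[[0,0,0],0],[[0,0,0],0],[[0,0,0],0],[[0,0,0],0],[[0,0,0],0]]' --hand 0.51

```text
clock: 16.55
eef_pos: [0.5972, -0.0474, 0.0523]
tool_rot: [[-0.252, -0.968, -0.0], [-0.968, 0.252, -0.0], [0.0, 0.0, -1.0]]
wrist_force: [0.6, 0.4, -2.5]
finger_gap: 0.044
finger_force: 17.7
```

servo_tool --plan '[[[0,0,0],0],[[0,0,0],0],[[0,0,0],0],[[0,0,0],0],[[0,0,0],0],[[0,0,0],0],[[0,0,0],0],[[0,0,0],0]]' --hand 0.48

```text
clock: 17.35
eef_pos: [0.5972, -0.0473, 0.0523]
tool_rot: [[-0.252, -0.968, -0.0], [-0.968, 0.252, 0.0], [-0.0, 0.0, -1.0]]
wrist_force: [-0.2, -1.2, -2.4]
finger_gap: 0.0411
finger_force: 18.2
```

servo_tool --plan '[[[0,0,0],0],[[0,0,0],0],[[0,0,0],0],[[0,0,0],0],[[0,0,0],0],[[0,0,0],0],[[0,0,0],0],[[0,0,0],0]]' --hand 0.7

```text
clock: 18.15
eef_pos: [0.5972, -0.0473, 0.0523]
tool_rot: [[-0.252, -0.968, -0.0], [-0.968, 0.252, -0.0], [0.0, 0.0, -1.0]]
wrist_force: [0.5, -0.9, -1.6]
finger_gap: 0.0598
finger_force: 11.8
```

servo_tool --plan '[[[0.1,0.3,0],0],[[0.15,0.6,0],0],[[0.2,0.8,0],0],[[0.3,1.2,0],0],[[0.4,1.6,0],0],[[0.4,1.6,0],0],[[0.2,0.8,0],0],[[0,0,0],0]]'

```text
clock: 18.95
eef_pos: [0.6152, 0.0235, 0.0523]
tool_rot: [[-0.25, -0.968, 0.0], [-0.968, 0.25, 0.0], [-0.0, -0.0, -1.0]]
wrist_force: [-0.3, -0.1, -1.6]
finger_gap: 0.0596
finger_force: 11.9
```

servo_tool --plan '[[[0,0,3],0],[[0,0,4],0],[[0,0,4],0],[[0,0,3],0],[[0,0,1.2],0],[[0,0,0],0],[[0,0,0],0],[[0,0,0],0]]'

```text
clock: 19.75
eef_pos: [0.6134, 0.0214, 0.2016]
tool_rot: [[-0.253, -0.968, -0.005], [-0.968, 0.253, -0.001], [0.002, 0.005, -1.0]]
wrist_force: [0.6, 0.2, -2.0]
finger_gap: 0.06
finger_force: 11.9
```

servo_tool --plan '[[[-0.2,-1,0],0],[[-0.6,-2.1,0],0],[[-0.6,-2.3,0],0],[[-0.5,-2,0],0],[[-0.2,-0.8,0],0],[[0,0,0],0],[[0,0,0],0],[[0,0,0],0]]'

```text
clock: 20.55
eef_pos: [0.5939, -0.0597, 0.2041]
tool_rot: [[-0.251, -0.968, -0.0], [-0.968, 0.251, 0.0], [-0.0, 0.0, -1.0]]
wrist_force: [0.5, 0.8, -1.9]
finger_gap: 0.0598
finger_force: 11.9
```

```bash
python3 - <<'E'
from h import *
d=shot("wrist","w10"); im=d["frame"].astype(int); print(bot.read_state()["eef_pos"],bot.read_state()["finger_gap"])
def runs(im,v):
    r=im[v]; m=(r[:,0]>120)&(r[:,1]>100)&(r[:,2]<80); c=np.flatnonzero(m); c=c[(c>280)&(c<350)]
    return [ (int(g[0]),int(g[-1])) for g in np.split(c,np.flatnonzero(np.diff(c)>1)+1) if len(g)]
old=cv2.imread("pics/w6_raw.png")[:,:,::-1].astype(int)
for v in range(36,88,6): print(v,"open",runs(old,v),"now",runs(im,v))
E
```

```text
[ 0.59395081 -0.0596338   0.20417284] 0.060239107353175524
36 open [(291, 297)] now [(310, 311), (316, 316), (320, 320), (325, 326)]
42 open [(298, 302), (308, 308), (327, 328)] now [(311, 311)]
48 open [(302, 302), (307, 307), (319, 320)] now [(311, 311)]
54 open [(306, 307), (321, 321)] now [(311, 312)]
60 open [(306, 306)] now [(312, 312)]
66 open [(305, 305)] now [(312, 316), (321, 324)]
72 open [(323, 323)] now []
78 open [(324, 325)] now []
84 open [] now []
```

The ears now measure about 13 px (11 mm) over their outsides, so the clip is shut. I carry the pliers back to the mat.

servo_tool --plan '[[[-0.2,2.5,0],0],[[-0.4,4.6,0],0],[[-0.4,4.8,0],0],[[-0.5,4.8,0],0],[[-0.5,4.8,0],0],[[-0.5,4.8,-1],0],[[-0.4,4.5,-2],0],[[-0.2,3,-2],0]]'

```text
clock: 21.4
eef_pos: [0.5622, 0.2818, 0.1543]
tool_rot: [[-0.249, -0.969, 0.002], [-0.969, 0.249, 0.002], [-0.002, -0.001, -1.0]]
wrist_force: [0.9, 0.5, -2.2]
finger_gap: 0.0595
finger_force: 11.9
```

servo_tool --plan '[[[0,0,-3],0],[[0,0,-3],0],[[0,0,-2.5],0],[[0,0,-2],0],[[0,0,-1.2],0],[[0,0,-0.6],0],[[0,0,0],0],[[0,0,0],0]]'

```text
clock: 22.2
eef_pos: [0.5634, 0.2782, 0.0323]
tool_rot: [[-0.252, -0.968, 0.002], [-0.968, 0.252, 0.001], [-0.001, -0.001, -1.0]]
wrist_force: [0.6, 0.3, -2.5]
finger_gap: 0.0597
finger_force: 12.0
```

servo_tool --plan '[[[0,0,-0.6],0],[[0,0,-0.4],0],[[0,0,-0.2],0],[[0,0,-0.2],0],[[0,0,-0.1],0],[[0,0,-0.1],0],[[0,0,0],0],[[0,0,0],0]]'

```text
clock: 23.0
eef_pos: [0.5628, 0.2777, 0.0155]
tool_rot: [[-0.252, -0.968, 0.0], [-0.968, 0.252, 0.0], [-0.0, -0.0, -1.0]]
wrist_force: [0.7, 0.3, -0.8]
finger_gap: 0.0599
finger_force: 12.1
```

servo_tool --plan '[[[0,0,-0.1],0],[[0,0,0],0],[[0,0,0],0],[[0,0,0],0],[[0,0,0],0],[[0,0,0],0],[[0,0,0],0],[[0,0,0],0]]'

```text
clock: 23.8
eef_pos: [0.5629, 0.2778, 0.0149]
tool_rot: [[-0.252, -0.968, 0.001], [-0.968, 0.252, 0.0], [-0.0, -0.0, -1.0]]
wrist_force: [-2.0, -0.5, 5.5]
finger_gap: 0.0598
finger_force: 12.7
```

servo_tool --plan '[[[0,0,0],0],[[0,0,0],0],[[0,0,0],0],[[0,0,0],0],[[0,0,0],0],[[0,0,0],0],[[0,0,0],0],[[0,0,0],0]]' --hand 1

```text
clock: 24.6
eef_pos: [0.5627, 0.2776, 0.0143]
tool_rot: [[-0.252, -0.968, 0.0], [-0.968, 0.252, 0.0], [-0.0, -0.0, -1.0]]
wrist_force: [-0.5, -1.3, 0.5]
finger_gap: 0.0854
finger_force: 0.0
```

servo_tool --plan '[[[0,0,0.5],0],[[0,0,1],0],[[0,0,2],0],[[0,0,3],0],[[0,0,4],0],[[0,0,3],0],[[0,0,1],0],[[0,0,0],0]]'

```text
clock: 25.4
eef_pos: [0.5634, 0.2782, 0.1618]
tool_rot: [[-0.252, -0.968, 0.004], [-0.968, 0.252, 0.003], [-0.004, -0.003, -1.0]]
wrist_force: [-0.4, 0.5, -0.8]
finger_gap: 0.0856
finger_force: 0.0
```

```bash
python3 - <<'E'
from h import *
d=shot("wrist","w11"); im=d["frame"].astype(int)
m=(im[:,:,0]>90)&(im[:,:,1]<50)&(im[:,:,2]<50); n,l,st,c=cv2.connectedComponentsWithStats(m.astype(np.uint8))
for i in range(1,n):
    if st[i,4]>150: print(st[i],at(d,*c[i],.02).round(3))
E
```

```text
[278 141  20  96 992] [0.595 0.282 0.02 ]
[341 142  20  95 919] [0.54  0.299 0.02 ]
```

The pliers lie on the mat under the raised, empty gripper.

```bash
python3 -c "
from station import bot
print(bot.hand_in())"
```

```text
the job is handed in; nothing more can be done
None
```

The job is handed in: by the grip force and the measured ear spacing the clip snapped shut, and the red pliers lie released on the cork mat; the hand-in returned no verdict.

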